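# Measure the organiser tray with the spring rule and lock the reading

### The job

Measure the wooden tray from front to back with the yellow spring rule: catch the rule's end hook over the outside of the tray's tall back wall, draw the case back toward the open front against its spring, set it on the counter so that its nose bears on the outside of the low front edge, and press the red lock button all the way down there. Then lift the rule off, still locked at that length, and stand it upright in the middle of the round cork mat, without letting the blade slip and without disturbing the two pots.

Things in the scene. Friction and masses are not known exactly. Their poses are not given: they have to be found in the camera images.
- rule: Yellow and black spring rule; case 150 long (x) x 38 wide (y) x 72 mm high, 0.3 kg, upright on the mat. Origin: centre of the case's underside; x is the way the blade comes out, z up. Grip its 38 mm width from above, x -60 to +45 mm. Flat nose face at x +75 mm, up to 48 mm. Blade 24 x 3 mm, underside 50 mm above the case's underside; end lip 28 wide, 4 thick, hangs 24 mm below the blade.
- hook (a point): Middle of the bottom edge of the blade's end lip, on the inner face (the face toward the case). With the blade drawn in it lies at x = +91 mm (16 mm ahead of the nose), y = 0, z = 26 mm in the rule's frame, and moves along the rule's +x as the blade comes out.
- blade (a joint): How far the blade is drawn out, m: 0 in, 0.128 at most. A spring pulls it in with 1.8 N at 0 and 2.7 N at 0.114. The gap from the nose face to the lip's inner face is this plus 0.016: with the lip on the tray's back wall and the nose on its front edge it reads 0.114.
- lock (a joint): Red lock button, m pressed: 0 up (free blade), 0.008 fully down (it begins to bite at 0.004 and holds well only from 0.007). It starts to move at 8 N and is fully down at about 15 N. It stays down and clamps the blade where it is.
- lock_top (a point): Centre of the top of the red 24 x 24 mm lock button, which stands on the case at x = -42 mm, 82 mm above its underside when up; it moves straight down when pressed.
- nose (a point): Middle of the bottom edge of the nose face of the case: x = +75 mm, y = 0, z = 0 in the rule frame.
- tray: Empty wooden tray fixed to the counter, 130 deep (x) x 100 wide (y). Origin: centre of its underside, on the counter. Tall back wall at +x: 48 mm high, 5 thick, outer face x +65 mm, full width. Low front edge at -x: 12 mm high, 5 thick, outer face x -65 mm. Side walls 12 mm high, 30 mm in the last 22 mm at the back. Floor 5 mm thick.
- mat: Round cork mat fixed on the counter, 170 mm across, 4 mm thick. Origin: centre of its underside. The rule stands on it at first with its case about over the centre.
- cream_pot: Low blue and white round cream pot, 58 mm across, 37 mm high, standing loose close by the tray's right side. Origin: centre of its underside. Leave it alone.
- wax_pot: Round white wax pot with a tan lid, 50 mm across, 51 mm high, standing loose to the left of the tray near its back wall. Origin: centre of its underside. Leave it alone.

How it is judged:
By the outcome, as a careful person would: the job done as asked, in the order asked, and still so for the second after the job is handed in, with the robot touching nothing.
It also fails if it takes over 67 s, if anything falls off the work surface, if the arm or the gripper's body presses on something with over 40 N, if the wrist force passes 120 N, or if a joint passes its speed limit or range.

### The arm

A 6-joint arm with a two-finger parallel gripper is mounted at the origin on a cart in front of the work surface, level with it; the furniture and walls round the work are solid. World frame = base frame: x ahead of the robot, y to its left, z up, the work surface at z = 0. Lengths are in mm, angles in degrees, forces in N, time in s.
With the tool pointing down it reaches from about 350 to 725 mm from the base axis. Payload 6 kg.
Tool frame: the origin (TCP) lies midway between the tips of the shut fingers; the grasp point (between the pads) lies 19 mm behind it; z points along the fingers, y is the line along which they close (so a half turn about z gives the same grasp; the last joint's range is limited). The gripper opens to 85 mm and grips with 20 to 120 N. Pads are 22 mm wide; open, the fingers measure 114 mm over their backs; the gripper's body (76 mm by 85 mm) begins 54 mm behind the grasp point. The pads swing forward as they close: fully open they stand 13 mm farther back than shut.
Start: joints at [88.963, 2.303, 4.859, 0, -92.561, -19.12], TCP at [206.726, 563.239, 231.261] pointing down, gripper open.
Joint ranges: [-146.85, 146.85], [-73.84, 115.35], [-62.03, 85.46], [-188.31, 113.3], [-161.28, -10.13], [-171.36, 171.36]. Speed limits (degrees/s): [147.25, 147.25, 172.46, 180, 180, 180].

### API

Orientations are given as a 3x3 rotation matrix whose columns are the frame's x, y, z axes.
In Python, from rig import status, optics, robot gives the robot as it stands.
- The arm moves only by the tool send_rows, never from a script. Its argument "plan" is a list of rows, each a list of 7 numbers: the shift along the world's x, y, z in m, then the turn, a rotation vector about the world's x, y, z in degrees, then the finger opening in m, from 0 to 0.0854. In form: [[tx, ty, tz, rx, ry, rz, gripper], ...]. A call has 1 to 12 rows; each row is the pose to reach, as a shift and turn from the pose commanded when the call began; what a row does not reach only later rows make up. A row lasts 1/8 s, in which the tool goes at most 62.5 mm and 10.7 degrees, less where a joint would pass 70% of its speed; a pose out of reach is approached as far as the arm can. A call with a gripper value outside its range is refused whole. The fingers move at their own pace and stop on an object; "squeeze" is the grip in N (left out, the last holds). Time passes only in rows, so rows that repeat a pose let the fingers close. It gives the time, the measured TCP pose, the force, the opening and the grip force at its end, in the units of the state.
- status.state(): the state, without advancing time (a new reading comes with each control period).
- optics.grab_frame(name): name is "side" or "top"; returns a dict with "frame" (480x640x3 uint8, red, green, blue), "z_map" (480x640 float32, mm along the optical axis (not along the pixel's ray), 0 where there is no reading), "K" (3x3 intrinsics, pixels), "R" (3x3) and "t" (3): a world point X has camera coordinates R X + t. Camera axes: x right, y down, z forward; pixel columns grow to the right and rows downward; lengths in mm; the calibration is good to about 2 mm. A picture is of the moment at which its call begins.
- robot.finish_job(): hands the job in; it is judged then, once.
The state is a dict: "clock": time; "q": joint angles; "qvel": joint speeds; "tau": joint torques, N m; "tool_pos": TCP position; "orientation": TCP orientation; "contact_force": force on the tool from outside, world axes, zero at the start; "wrist_torque": the same for the moment, N m; "grip_width": opening from 0.0 (shut) to 1.0 (fully open); "gripper_force": force on a finger pad.
Only numpy, scipy, OpenCV 4.12 (cv2) and the standard library are available. Lean on these libraries where they do the work, as an engineer would, in place of code of your own. Each camera call takes 0.05 s, during which the arm holds its last target. There are 200 camera calls.

## Working session

There is one attempt and no reset: what is moved stays moved. The work goes in short steps, Python scripts to look and compute and a tool call to move; the robot and the scene stay as the last step left them, time stands still between calls to the robot, and variables do not carry over. Pictures are saved under pics/ and viewed, at most 10 in all, crops included, and the job is handed in when it is done.

Besides the shell and the picture viewer there is one more tool, called after "Call:" as a command line: name --pt "numbers of a row" for each row, then --argument value for the rest. send_rows: Moves the arm, as the interface text tells. Its arguments: {"type":"object","properties":{"plan":{"type":"array"},"squeeze":{"type":"number"}},"required":["plan"]}

```bash
mkdir -p pics; ls
python3 - <<'E'
from rig import status, optics
import cv2,numpy as np
s=status.state();print({k:np.round(v,3).tolist() for k,v in s.items()})
for n in("side","top"):
    f=optics.grab_frame(n);cv2.imwrite(f"pics/{n}0.png",f["frame"][:,:,::-1]);np.savez(f"pics/{n}0.npz",**f)
    R=f["R"];print(n,"cam pos",(-R.T@f["t"]).round(),"R",R.round(3).tolist(),f["K"].round(1).tolist(),(f["z_map"]>0).mean())
E
```

```text
pics
{'clock': 0.0, 'q': [88.964, 2.339, 4.801, -0.028, -92.56, -19.118], 'qvel': [-0.049, -0.032, -0.01, -0.082, -0.052, 0.043], 'tau': [-0.0, -36.821, 34.74, 6.932, -0.006, -0.0], 'tool_pos': [206.545, 562.976, 230.253], 'orientation': [[0.939, -0.345, -0.001], [-0.345, -0.939, -0.002], [0.0, 0.002, -1.0]], 'contact_force': [-0.551, -0.069, 0.21], 'wrist_torque': [0.041, 0.03, -0.016], 'gripper_force': 0.0, 'grip_width': 1.002}
side cam pos [188. 412. 513.] R [[-0.894, -0.447, -0.02], [-0.187, 0.414, -0.891], [0.406, -0.793, -0.453]] [[542.5, 0.0, 322.1], [0.0, 542.5, 243.6], [0.0, 0.0, 1.0]] 0.996015625
top cam pos [ 439. -323.  930.] R [[0.009, -1.0, -0.005], [-0.982, -0.008, -0.19], [0.19, 0.006, -0.982]] [[554.7, 0.0, 323.3], [0.0, 554.7, 242.3], [0.0, 0.0, 1.0]] 0.9960416666666667
```

View pics/top0.png

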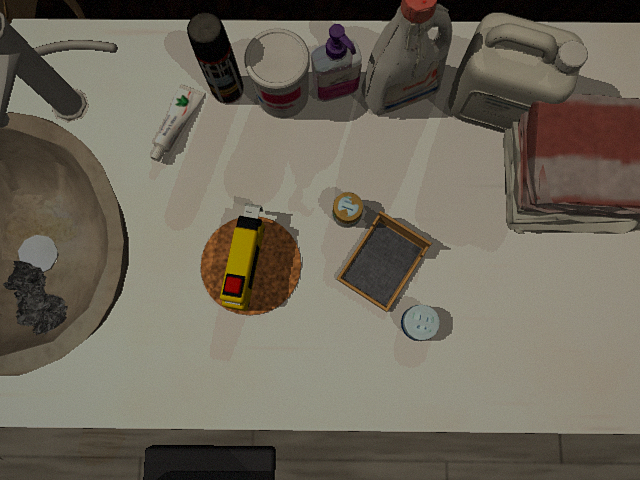

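View pics/side0.png

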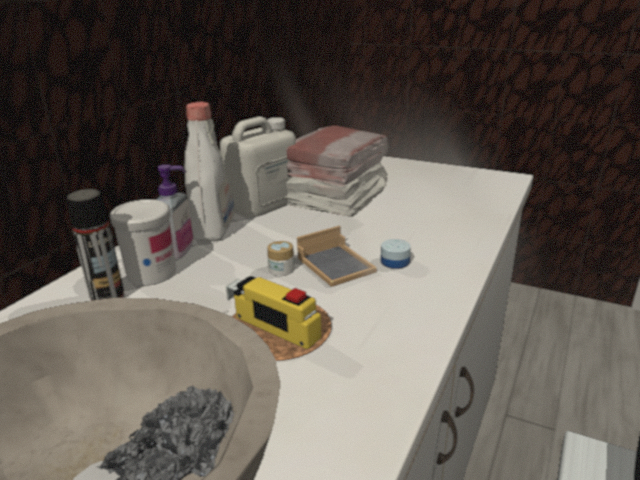

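The top view shows the rule from (237,305) to (250,215) on the mat at (251,265). The tray is at about (384,262) with its back wall at the upper right, the wax pot at (348,208) and the cream pot at (420,322). The side view confirms the tall wall is the tray's far one. Next I'll measure from the point clouds.

```bash
cat > h.py <<'E'
import numpy as np,cv2
def cloud(f):
    z=f["z_map"].astype(float);v,u=np.indices(z.shape);K=f["K"]
    c=np.stack([(u-K[0,2])*z/K[0,0],(v-K[1,2])*z/K[1,1],z],-1)
    return (c-f["t"])@f["R"]
def rect(p):
    r=cv2.minAreaRect(p[:,:2].astype(np.float32));return np.round(r[0],1),np.round(r[1],1),round(r[2],1)
E
python3 - <<'E'
from h import *
for n in("top","side"):
    f=np.load(f"pics/{n}0.npz");P=cloud(f).reshape(-1,3);c=f["frame"].reshape(-1,3).astype(int)
    r,g,b=c.T;hsv=cv2.cvtColor(f["frame"],cv2.COLOR_RGB2HSV).reshape(-1,3).astype(int)
    # table plane
    m=(abs(P[:,2])<12)&(P[:,0]>350)&(P[:,0]<700)&(P[:,1]<0)&(P[:,1]>-500)
    print(n,"table z med",np.median(P[m,2]).round(2))
    print(" P at mat/tray px", )
    ye=(hsv[:,0]>22)&(hsv[:,0]<32)&(hsv[:,1]>170)&(hsv[:,2]>60)&(P[:,2]>8)
    near=(abs(P[:,0]-450)<150)&(abs(P[:,1]+180)<150)
    q=P[ye&near];print(" yellow",len(q),np.percentile(q[:,2],[5,50,95]).round(1));t=q[(q[:,2]>70)&(q[:,2]<82)];print(" top rect",len(t),np.median(t[:,2]).round(1),rect(t))
    rd=((hsv[:,0]<5)|(hsv[:,0]>174))&(hsv[:,1]>200)&(hsv[:,2]>90)&near&(P[:,2]>60);q=P[rd];print(" red",len(q),np.median(q,0).round(1),rect(q[q[:,2]>82]) if (q[:,2]>82).sum()>4 else "")
    br=near&(P[:,2]>1.5)&(P[:,2]<6.5)
    np.save(f"pics/P_{n}.npy",P)
    # clusters above the table
    h=(P[:,2]>8)&(P[:,0]>300)&(P[:,0]<640)&(P[:,1]<0)&(P[:,1]>-560)
    im=np.zeros((340,560),np.uint8);ij=P[h][:,:2];xi=(ij[:,0]-300).astype(int);yi=(ij[:,1]+560).astype(int);im[xi,yi]=1
    im=cv2.dilate(im,np.ones((5,5)));k,l=cv2.connectedComponents(im);lab=l[xi,yi]
    for i in range(1,k):
        q=P[h][lab==i]
        if len(q)>80: print("  cl",len(q),"c",q[:,:2].mean(0).round(1),"zmax",np.percentile(q[:,2],98).round(1),rect(q))
E
```

```text
top table z med -0.51
 P at mat/tray px
 yellow 1030 [50.  74.5 77.5]
 top rect 918 74.7 (array([ 557.4, -182.4]), array([37.6, 92.5]), 80.1)
 red 201 [ 535.5 -178.4   84.9] (array([ 496.4, -247.9]), array([186.7,  25.1]), 60.3)
  cl 1216 c [ 439.3 -322.8] zmax 929.6 (array([ 439.3, -322.8]), array([0., 0.]), 0.0)
  cl 1080 c [ 483.7 -472.7] zmax 40.0 (array([ 484.8, -473.8]), array([56.3, 56.5]), 36.4)
  cl 2072 c [563.8 -13.5] zmax 142.4 (array([557.5, -14.3]), array([ 28.4, 164.6]), 90.0)
  cl 2624 c [ 569.3 -189.2] zmax 85.7 (array([ 573.2, -185.8]), array([ 39.7, 141.3]), 80.4)
  cl 874 c [ 583.2 -428. ] zmax 48.8 (array([ 583.9, -416. ]), array([100. , 130.6]), 57.0)
side table z med 0.5
 P at mat/tray px
 yellow 199 [12.  44.4 75.9]
 top rect 36 74.9 (array([ 553.8, -176.4]), array([29.6, 87.7]), 80.1)
 red 11 [ 530.5 -167.9   83.2] (array([ 533.4, -173.3]), array([15. , 20.1]), 84.9)
  cl 720 c [ 478.4 -460.8] zmax 39.3 (array([ 481.4, -471.2]), array([58.3, 56.8]), 59.3)
  cl 1443 c [565.7  -9.5] zmax 142.5 (array([558.1, -13.2]), array([162.5,  26.3]), 0.0)
  cl 3991 c [ 560.3 -169.8] zmax 85.8 (array([ 571.2, -182. ]), array([ 40.8, 142.6]), 80.4)
  cl 915 c [ 594.4 -436.6] zmax 48.0 (array([ 582. , -414.2]), array([101.9, 134. ]), 57.1)
```

Run:
```python
from h import *
u=np.array([np.cos(np.radians(-9.6)),np.sin(np.radians(-9.6))])
for n in("top","side"):
    f=np.load(f"pics/{n}0.npz");P=np.load(f"pics/P_{n}.npy");hsv=cv2.cvtColor(f["frame"],cv2.COLOR_RGB2HSV).reshape(-1,3).astype(int)
    near=(abs(P[:,0]-570)<150)&(abs(P[:,1]+185)<110)
    t=P[near&(P[:,2]>71)&(P[:,2]<79)];print(n,"case top",len(t),np.median(t[:,2]).round(1),rect(t))
    t=P[near&(P[:,2]>30)&(P[:,2]<95)];print(" rule all",rect(t)); 
    d=(t[:,:2]-[573,-186])@u; e=t[d>78];print(" ahead of nose z",len(e),np.percentile(e[:,2],[2,50,98]).round(1),"dmax",d.max().round(1),"lat",(e[:,:2].mean(0)).round(1))
    t=P[near&(P[:,2]>82)&(P[:,2]<90)];print(" button",len(t),np.median(t[:,2]).round(1),rect(t))
    m=near&(P[:,2]>1.5)&(P[:,2]<7)&(hsv[:,0]<20)&(hsv[:,1]>90);t=P[m];c,r=cv2.minEnclosingCircle(t[:,:2].astype(np.float32));print(" mat",len(t),np.round(c,1),round(r,1),np.median(t[:,2]).round(1),rect(t))
    w=(abs(P[:,0]-670)<70)&(P[:,1]>-400)&(P[:,1]<-290)&(P[:,2]>8)&(P[:,2]<70)
    b=np.array([np.cos(np.radians(-33)),np.sin(np.radians(-33))])
    k=((P[:,:2]-[583,-415])@b<55)&w;print(" wax",rect(P[k]),np.percentile(P[k][:,2],97).round(1))
    # tray
    q=(abs(P[:,0]-583)<110)&(abs(P[:,1]+415)<110);L=np.stack([(P[:,:2]-[583,-415])@b,(P[:,:2]-[583,-415])@[-b[1],b[0]]],-1)
    k=q&(P[:,2]>44)&(P[:,2]<51)&(abs(L[:,1])<65)&(L[:,0]>40);print(" back wall top",k.sum(),np.median(P[k][:,2]).round(1),rect(P[k]),"Lx",np.percentile(L[k][:,0],[3,50,97]).round(1),"Ly",np.percentile(L[k][:,1],[1,99]).round(1))
    k=q&(P[:,2]>9.5)&(P[:,2]<14)&(abs(L[:,1])<38)&(L[:,0]<-45);print(" front top",k.sum(),"Lx",np.percentile(L[k][:,0],[3,50,97]).round(1), np.polyfit(L[k][:,1],L[k][:,0],1).round(3))
    k=q&(P[:,2]>9.5)&(P[:,2]<14)&(abs(L[:,0])<35)&(abs(abs(L[:,1])-47)<8);s=L[k];print(" sides",[np.median(s[s[:,1]*g>0][:,1]).round(1) for g in(1,-1)], [np.polyfit(s[s[:,1]*g>0][:,0],s[s[:,1]*g>0][:,1],1)[0].round(3) for g in(1,-1)])
```

```text
top case top 1595 74.8 (array([ 577.8, -186.2]), array([ 38.1, 134.1]), 80.0)
 rule all (array([ 587.7, -188.3]), array([ 39.7, 170.8]), 80.4)
 ahead of nose z 209 [40.  56.1 58.9] dmax 100.3 lat [ 661.  -201.1]
 button 228 84.7 (array([ 536., -179.]), array([23.8, 23.6]), 80.8)
 mat 4097 [ 580.4 -194.1] 85.0 3.4 (array([ 579.4, -194. ]), array([165.9, 167.6]), 0.8)
 wax (array([ 648.9, -369.6]), array([98. , 51.5]), 30.6) 53.2
 back wall top 187 47.1 (array([ 636., -450.]), array([98.7,  6.3]), 57.6) Lx [60.8 63.2 66. ] Ly [-49.   48.2]
 front top 107 Lx [-63.6 -61.3 -58.9] [-2.0000e-03 -6.1334e+01]
 sides [np.float64(47.1), np.float64(-47.8)] [np.float64(0.006), np.float64(0.003)]
side case top 1055 75.7 (array([ 576.1, -183.6]), array([ 39.8, 135.3]), 80.9)
 rule all (array([ 585.9, -184.5]), array([ 40.8, 171.9]), 80.4)
 ahead of nose z 153 [31.7 54.3 58.2] dmax 98.4 lat [ 665.5 -193.1]
 button 169 85.7 (array([ 534.1, -176.4]), array([24. , 24.6]), 80.3)
 mat 1123 [ 577.2 -189.4] 83.4 4.2 (array([ 564.1, -203.9]), array([128.8, 154.7]), 62.1)
 wax (array([ 648. , -357.7]), array([82.8, 61.7]), 48.7) 52.4
 back wall top 126 46.8 (array([ 632.7, -447.8]), array([100.2,   9.4]), 57.6) Lx [56.8 60.2 63.8] Ly [-48.9  48.5]
 front top 90 Lx [-67.3 -64.5 -61.2] [-1.4000e-02 -6.4408e+01]
 sides [np.float64(48.6), np.float64(-46.6)] [np.float64(-0.009), np.float64(-0.001)]
```

Call:
send_rows --pt "0.015 -0.03 0 0 0 1 0.085" --pt "0.04 -0.082 0 0 0 2 0.085" --pt "0.067 -0.137 0 0 0 3 0.085" --pt "0.094 -0.192 0 0 0 4 0.085" --pt "0.121 -0.247 0 0 0 5 0.085" --pt "0.148 -0.302 0 0 0 6 0.085" --pt "0.175 -0.358 0 0 0 7 0.085" --pt "0.202 -0.413 0 0 0 8 0.085" --pt "0.229 -0.468 0 0 0 9 0.085" --pt "0.256 -0.523 0 0 0 10 0.085" --pt "0.283 -0.578 0 0 0 10.6 0.085" --pt "0.31 -0.633 0 0 0 10.6 0.085"

```text
clock: 1.6
tool_pos: [517.2, -71.8, 231.0]
orientation: [[0.986, -0.166, 0.0], [-0.166, -0.986, 0.0], [0.0, -0.0, -1.0]]
contact_force: [1.1, 0.6, 0.8]
grip_width: 0.992
gripper_force: 0.0
```

Call:
send_rows --pt "0.03 -0.06 0 0 0 0 0.085" --pt "0.048 -0.1 -0.01 0 0 0 0.085" --pt "0.055 -0.114 -0.04 0 0 0 0.085" --pt "0.055 -0.114 -0.08 0 0 0 0.085" --pt "0.055 -0.114 -0.115 0 0 0 0.085" --pt "0.055 -0.114 -0.125 0 0 0 0.085" --pt "0.055 -0.114 -0.125 0 0 0 0.085"

```text
clock: 2.48
tool_pos: [571.7, -183.9, 106.5]
orientation: [[0.986, -0.166, -0.0], [-0.166, -0.986, -0.001], [-0.0, 0.001, -1.0]]
contact_force: [0.1, 0.0, 1.4]
grip_width: 0.995
gripper_force: 0.0
```

```bash
cat >> h.py <<'E'
def st():
    from rig import status
    s=status.state();o=s["orientation"]
    print(round(s["clock"],2),"tcp",np.round(s["tool_pos"],1),"yaw",np.degrees(np.arctan2(o[1][0],o[0][0])).round(2),"zax",np.round(np.array(o)[:,2],3),"F",np.round(s["contact_force"],1),"M",np.round(s["wrist_torque"],2),"g",round(s["grip_width"]*85.4,1),round(s["gripper_force"],1),"q",np.round(s["q"],0))
E
python3 - <<'E'
from h import *
st()
E
```

```text
2.48 tcp [ 571.7 -183.9  106.5] yaw -9.55 zax [-0.    -0.001 -1.   ] F [0.1 0.  1.4] M [-0.03 -0.06 -0.03] g 85.0 0.0 q [  1.   4.  -7.   0. -80.  79.]
```

Call:
send_rows --pt "0 0 -0.03 0 0 0 0.085" --pt "0 0 -0.058 0 0 0 0.085" --pt "0 0 -0.072 0 0 0 0.085" --pt "0 0 -0.072 0 0 0 0.06" --pt "0 0 -0.072 0 0 0 0.045" --pt "0 0 -0.072 0 0 0 0.036" --pt "0 0 -0.072 0 0 0 0.03" --pt "0 0 -0.072 0 0 0 0.03" --pt "0 0 -0.072 0 0 0 0.03" --squeeze 60

```text
clock: 3.6
tool_pos: [572.7, -184.0, 36.1]
orientation: [[0.986, -0.166, 0.003], [-0.166, -0.986, -0.001], [0.003, 0.0, -1.0]]
contact_force: [-0.9, 0.7, 6.8]
grip_width: 0.435
gripper_force: 61.1
```

Run:
```python
from h import *
st()
from rig import optics
f=optics.grab_frame("top");P=cloud(f).reshape(-1,3)
near=(abs(P[:,0]-570)<150)&(abs(P[:,1]+185)<110)
t=P[near&(P[:,2]>82)&(P[:,2]<90)];print(" button",len(t),rect(t))
cv2.imwrite("pics/top1.png",cv2.resize(f["frame"][150:350,170:470,::-1],(750,500)))
```

```text
3.6 tcp [ 572.7 -184.    36.1] yaw -9.54 zax [ 0.003 -0.001 -1.   ] F [-0.9  0.7  6.8] M [ 0.35  0.26 -0.03] g 37.1 61.1 q [  1.   6. -12.   0. -72.  79.]
 button 235 (array([ 541.9, -198.6]), array([26.5, 69.2]), 22.5)
```

View pics/top1.png

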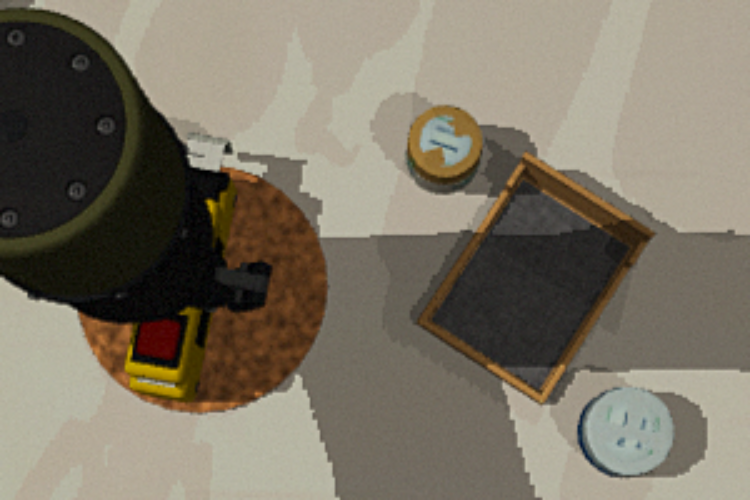

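The grip is on both sides of the case (37 mm opening), with the button clear at (160,335). Next: lift, turn and carry the rule to above the tray.

Call:
send_rows --pt "0 0 0.01 0 0 0 0.03" --pt "0 0 0.035 0 0 0 0.03" --pt "0 0 0.065 0 0 0 0.03" --pt "-0.001 -0.015 0.08 0 0 -2 0.03" --pt "-0.002 -0.05 0.08 0 0 -5 0.03" --pt "-0.003 -0.09 0.08 0 0 -9 0.03" --pt "-0.005 -0.13 0.08 0 0 -13 0.03" --pt "-0.007 -0.17 0.08 0 0 -18 0.03" --pt "-0.008 -0.2 0.08 0 0 -21.5 0.03" --pt "-0.0085 -0.214 0.08 0 0 -23.3 0.03" --pt "-0.0085 -0.218 0.08 0 0 -23.3 0.03" --pt "-0.0085 -0.218 0.08 0 0 -23.3 0.03"

```text
clock: 5.15
tool_pos: [563.2, -401.3, 113.9]
orientation: [[0.84, -0.542, -0.0], [-0.542, -0.84, 0.0], [-0.001, -0.0, -1.0]]
contact_force: [-0.2, 0.2, -3.0]
grip_width: 0.44
gripper_force: 60.7
```

Run:
```python
from h import *
st()
from rig import optics
for n in("side","top"):
    f=optics.grab_frame(n);P=cloud(f);np.savez(f"pics/{n}2.npz",**f)
    cv2.imwrite(f"pics/{n}2.png",cv2.resize(f["frame"][150:350,220:520,::-1],(750,500)))
```

```text
5.15 tcp [ 563.2 -401.3  113.9] yaw -32.82 zax [-0.  0. -1.] F [-0.2  0.2 -3. ] M [0.03 0.02 0.  ] g 37.6 60.7 q [-19.  17.   9.  -0. -82.  76.]
```

View pics/side2.png

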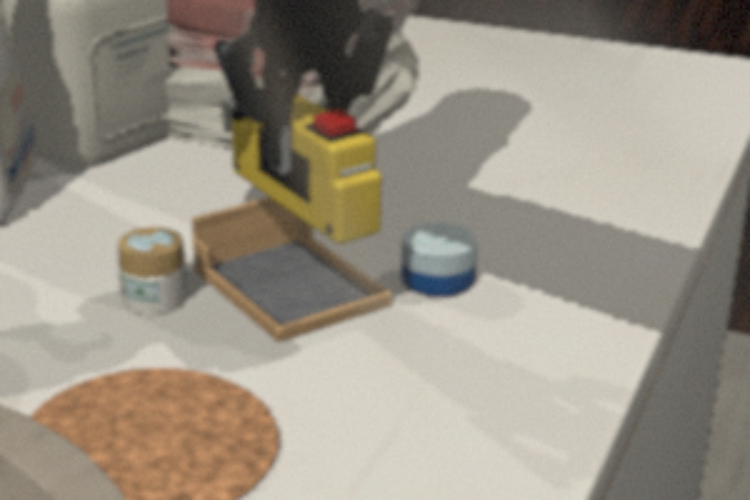

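The side view shows the rule held level over the tray, with both pots untouched. I'll measure the rule in the tray frame using the same cameras.

```bash
cat >> h.py <<'E'
B=np.array([[.8396,-.5432],[.5432,.8396]]);C0=np.array([582.6,-414.6])
def tray(P): return np.c_[(P[:,:2]-C0)@B.T,P[:,2]]
E
python3 - <<'E'
from h import *
for n in("top","side"):
    f=np.load(f"pics/{n}2.npz");L=tray(cloud(f).reshape(-1,3));hsv=cv2.cvtColor(f["frame"],cv2.COLOR_RGB2HSV).reshape(-1,3).astype(int)
    rd=((hsv[:,0]<5)|(hsv[:,0]>174))&(hsv[:,1]>180)&(hsv[:,2]>70)&(abs(L[:,0]+60)<40)&(abs(L[:,1])<40)&(L[:,2]>140)
    q=L[rd];print(n,"red",len(q),np.percentile(q,[3,50,97],0).round(1).tolist() if len(q) else "")
    k=(L[:,0]>40)&(L[:,0]<100)&(abs(L[:,1])<22)&(L[:,2]>85)&(L[:,2]<140);q=L[k];print(" front part",len(q),np.percentile(q,[1,50,99],0).round(1).tolist())
    q=q[q[:,0]>62];print(" lip",len(q),np.percentile(q,[1,50,99],0).round(1).tolist() if len(q) else "")
    ye=(hsv[:,0]>22)&(hsv[:,0]<32)&(hsv[:,1]>150)&(abs(L[:,0]+20)<110)&(abs(L[:,1])<30)&(L[:,2]>70)&(L[:,2]<170);q=L[ye];print(" yellow",len(q),np.percentile(q,[1,50,99],0).round(1).tolist())
    k=(abs(L[:,1])<40)&(L[:,2]>44)&(L[:,2]<51)&(abs(L[:,0]-62)<10);print(" wall",k.sum(),np.percentile(L[k][:,0],[3,97]).round(1) if k.any() else "")
E
```

```text
top red 291 [[-71.5, -10.5, 157.5], [-60.5, 0.5, 162.9], [-49.2, 11.5, 165.5]]Traceback (most recent call last):
  File "<stdin>", line 6, in <module>
    return _quantile_unchecked(
        a, q, axis, out, overwrite_input, method, keepdims, weights)
    return _ureduce(a,
                    func=_quantile_ureduce_func,
    ...<5 lines>...
                    overwrite_input=overwrite_input,
                    method=method)
    r = func(a, **kwargs)
    result = _quantile(arr,
                       quantiles=q,
    ...<2 lines>...
                       out=out,
                       weights=wgt)
    slices_having_nans = np.isnan(arr[-1, ...])
                                  ~~~^^^^^^^^^
IndexError: index -1 is out of bounds for axis 0 with size 0
```

Call:
send_rows --pt "0 0 -0.012 0 0 0 0.03" --pt "0 0 -0.03 0 0 0 0.03" --pt "0 0 -0.045 0 0 0 0.03" --pt "0 0 -0.055 0 0 0 0.03" --pt "0 0 -0.062 0 0 0 0.03" --pt "0 0 -0.066 0 0 0 0.03" --pt "0 0 -0.066 0 0 0 0.03" --pt "0 0 -0.066 0 0 0 0.03"

```text
clock: 6.25
tool_pos: [563.5, -402.0, 48.9]
orientation: [[0.84, -0.543, 0.001], [-0.543, -0.84, -0.001], [0.001, 0.0, -1.0]]
contact_force: [-0.3, 0.2, -1.8]
grip_width: 0.436
gripper_force: 60.7
```

Run:
```python
from h import *
st()
from rig import optics
f=optics.grab_frame("side")
cv2.imwrite("pics/side3.png",cv2.resize(f["frame"][180:320,250:460,::-1],(750,500)))
```

```text
6.25 tcp [ 563.5 -402.    48.9] yaw -32.85 zax [ 0.001 -0.001 -1.   ] F [-0.3  0.2 -1.8] M [-0.01  0.03  0.02] g 37.2 60.7 q [-19.  19.   4.   0. -76.  76.]
```

View pics/side3.png

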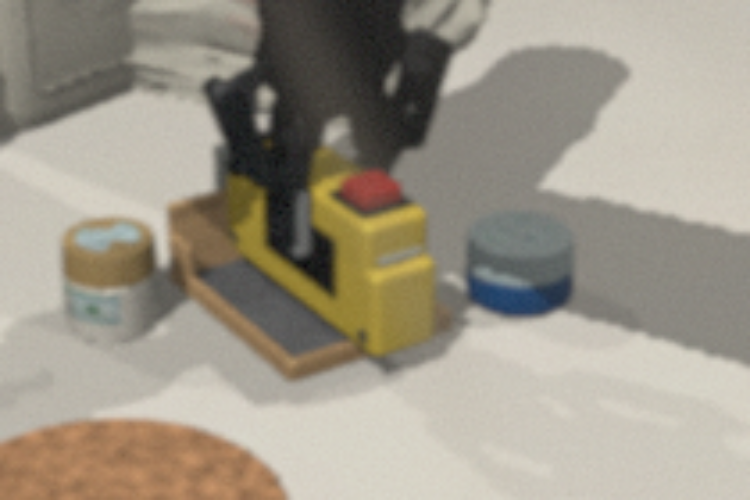

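The rule is over the tray, its nose behind the back wall and its tail clear above the front edge. Now a first short draw to confirm the hook has caught.

Call:
send_rows --pt "0 0 -0.0015 0 0 0 0.03" --pt "-0.0042 0.0027 -0.0015 0 0 0 0.03" --pt "-0.0084 0.0054 -0.0015 0 0 0 0.03" --pt "-0.0126 0.0081 -0.0015 0 0 0 0.03" --pt "-0.0168 0.0109 -0.0015 0 0 0 0.03" --pt "-0.021 0.0136 -0.0015 0 0 0 0.03" --pt "-0.0252 0.0163 -0.0015 0 0 0 0.03" --pt "-0.0252 0.0163 -0.0015 0 0 0 0.03" --pt "-0.0252 0.0163 -0.0015 0 0 0 0.03"

```text
clock: 7.42
tool_pos: [538.1, -385.5, 46.9]
orientation: [[0.84, -0.543, 0.0], [-0.543, -0.84, -0.0], [0.0, 0.0, -1.0]]
contact_force: [1.9, -1.5, -3.9]
grip_width: 0.437
gripper_force: 60.7
```

Run:
```python
from h import *
st()
from rig import optics
f=optics.grab_frame("side");f2=optics.grab_frame("top")
cv2.imwrite("pics/s4.png",np.hstack([cv2.resize(f["frame"][180:320,250:390,::-1],(400,400)),cv2.resize(f2["frame"][180:320,310:450,::-1],(400,400))]))
```

```text
7.42 tcp [ 538.1 -385.5   46.9] yaw -32.85 zax [ 0. -0. -1.] F [ 1.9 -1.5 -3.9] M [-0.37 -0.49  0.03] g 37.3 60.7 q [-18.  15.  -1.   0. -74.  75.]
```

View pics/s4.png

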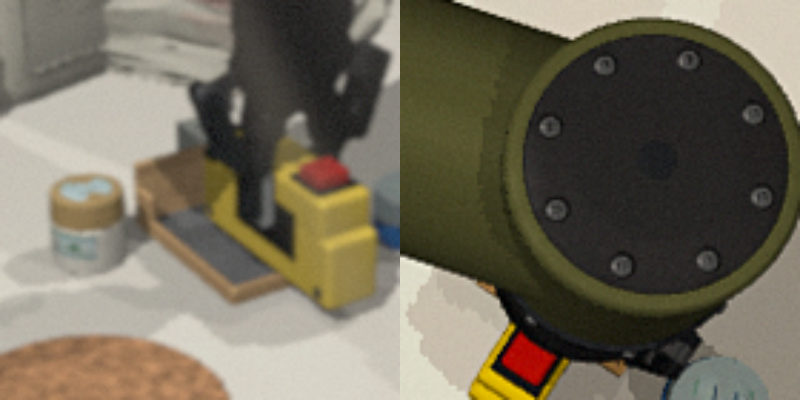

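The spring force is about 2.4 N along the tray axis and the lip sits at the back wall, so the hook has caught. Drawing the rest of the way.

Call:
send_rows --pt "-0.0034 0.0022 0 0 0 0 0.03" --pt "-0.0101 0.0065 0 0 0 0 0.03" --pt "-0.0185 0.0119 0 0 0 0 0.03" --pt "-0.0269 0.0174 0 0 0 0 0.03" --pt "-0.0353 0.0228 0 0 0 0 0.03" --pt "-0.0437 0.0282 0 0 0 0 0.03" --pt "-0.0521 0.0337 0 0 0 0 0.03" --pt "-0.0605 0.0391 0 0 0 0 0.03" --pt "-0.0689 0.0445 0 0 0 0 0.03" --pt "-0.0756 0.0489 0 0 0 0 0.03" --pt "-0.0798 0.0516 0 0 0 0 0.03" --pt "-0.0798 0.0516 0 0 0 0 0.03"

```text
clock: 9.02
tool_pos: [458.1, -333.8, 46.9]
orientation: [[0.84, -0.542, 0.0], [-0.542, -0.84, -0.0], [0.0, 0.0, -1.0]]
contact_force: [2.7, -1.5, -2.6]
grip_width: 0.439
gripper_force: 60.6
```

```bash
cat >> h.py <<'E'
def look(*names,tag=None):
    from rig import optics
    for n in names:
        f=optics.grab_frame(n);L=tray(cloud(f).reshape(-1,3));hsv=cv2.cvtColor(f["frame"],cv2.COLOR_RGB2HSV).reshape(-1,3).astype(int)
        if tag: cv2.imwrite(f"pics/{tag}{n}.png",f["frame"][:,:,::-1])
        pc=lambda q:(len(q),np.percentile(q,[2,50,98],0).round(1).tolist()) if len(q)>3 else len(q)
        rd=((hsv[:,0]<5)|(hsv[:,0]>174))&(hsv[:,1]>180)&(hsv[:,2]>70)&(abs(L[:,0]+180)<60)&(abs(L[:,1])<40)&(L[:,2]>50)
        print(n,"red",pc(L[rd]))
        bl=(abs(L[:,1])<20)&(L[:,2]>49)&(L[:,2]<85)&(L[:,0]>-60)&(L[:,0]<90);print(" blade",pc(L[bl]))
        lp=(abs(L[:,1])<20)&(L[:,2]>10)&(L[:,2]<85)&(L[:,0]>66.5)&(L[:,0]<90);print(" lip",pc(L[lp]))
        yl=(abs(L[:,1])<22)&(L[:,2]>62)&(L[:,2]<96)&(L[:,0]>-260)&(L[:,0]<-50)&(hsv[:,0]>22)&(hsv[:,0]<32)&(hsv[:,1]>150);print(" yellow",pc(L[yl]))
        w=(abs(L[:,1])<45)&(L[:,2]>44)&(L[:,2]<49.5)&(abs(L[:,0]-62)<8);print(" wall",pc(L[w]))
        e=(abs(L[:,1])<45)&(abs(L[:,1])>22)&(L[:,2]>9)&(L[:,2]<14)&(abs(L[:,0]+62)<8);print(" edge",pc(L[e]))
E
python3 - <<'E'
from h import *
st();look("top","side",tag="a")
E
```

```text
9.03 tcp [ 458.1 -333.8   46.9] yaw -32.85 zax [ 0. -0. -1.] F [ 2.7 -1.5 -2.6] M [-0.57 -0.75  0.  ] g 37.5 60.6 q [-16.   1. -16.   0. -73.  73.]
top red 0
 blade (1131, [[-45.0, -12.6, 63.5], [11.5, -1.0, 66.8], [68.4, 10.8, 69.7]])
 lip (53, [[66.6, -14.6, 45.3], [68.2, -1.0, 66.3], [70.9, 12.8, 68.6]])
 yellow (4, [[-216.7, -13.0, 62.2], [-216.2, 6.3, 62.4], [-215.3, 12.2, 63.0]])
 wall (123, [[61.3, -43.5, 44.4], [63.8, 11.7, 46.7], [67.0, 43.6, 49.3]])
 edge 0
side red (93, [[-198.3, -5.9, 89.8], [-189.8, 5.3, 96.4], [-179.6, 12.7, 98.2]])
 blade (424, [[-54.8, -12.1, 50.8], [13.9, 3.3, 67.5], [67.1, 12.6, 69.1]])
 lip (19, [[66.7, -6.0, 46.9], [67.2, 9.3, 55.2], [70.2, 12.8, 68.0]])
 yellow (660, [[-216.8, -12.2, 62.5], [-204.3, 11.2, 79.5], [-140.7, 19.4, 88.2]])
 wall (82, [[57.6, -42.6, 44.3], [60.8, 14.0, 46.8], [67.2, 43.7, 49.0]])
 edge (30, [[-66.6, 22.8, 9.2], [-64.5, 33.9, 11.5], [-61.3, 44.3, 13.0]])
```

Call:
send_rows --pt "0 0 -0.004 0 0 0 0.03" --pt "0 0 -0.008 0 0 0 0.03" --pt "0 0 -0.012 0 0 0 0.03" --pt "0 0 -0.014 0 0 0 0.03" --pt "0 0 -0.015 0 0 0 0.03" --pt "0 0 -0.015 0 0 0 0.03"

```text
clock: 9.88
tool_pos: [458.3, -333.9, 32.1]
orientation: [[0.84, -0.542, 0.0], [-0.542, -0.84, -0.0], [0.0, 0.0, -1.0]]
contact_force: [0.9, -0.5, 0.5]
grip_width: 0.438
gripper_force: 61.0
```

Run:
```python
from h import *
st()
```

```text
9.88 tcp [ 458.3 -333.9   32.1] yaw -32.85 zax [ 0. -0. -1.] F [ 0.9 -0.5  0.5] M [-0.27 -0.47  0.1 ] g 37.4 61.0 q [-16.   1. -17.   0. -72.  73.]
```

Call:
send_rows --pt "0.0008 -0.0005 0 0 0 0 0.03" --pt "0.0017 -0.0011 0 0 0 0 0.03" --pt "0.0025 -0.0016 0 0 0 0 0.03" --pt "0.0025 -0.0016 0 0 0 0 0.03"

```text
clock: 10.38
tool_pos: [460.9, -335.6, 32.1]
orientation: [[0.84, -0.542, 0.0], [-0.542, -0.84, -0.0], [0.0, 0.0, -1.0]]
contact_force: [-0.7, 0.0, 3.9]
grip_width: 0.438
gripper_force: 61.2
```

Call:
send_rows --pt "0.0004 -0.0003 0 0 0 0 0.03" --pt "0.0008 -0.0005 0 0 0 0 0.03" --pt "0.0008 -0.0005 0 0 0 0 0.03"

```text
clock: 10.75
tool_pos: [461.5, -336.1, 32.1]
orientation: [[0.84, -0.543, -0.0], [-0.543, -0.84, -0.0], [0.0, 0.0, -1.0]]
contact_force: [-0.7, 0.6, 5.3]
grip_width: 0.439
gripper_force: 61.4
```

Call:
send_rows --pt "0.0004 -0.0003 0 0 0 0 0.03" --pt "0.0008 -0.0005 0 0 0 0 0.03" --pt "0.0008 -0.0005 0 0 0 0 0.03"

```text
clock: 11.12
tool_pos: [462.0, -336.3, 32.1]
orientation: [[0.84, -0.543, -0.001], [-0.543, -0.84, 0.0], [-0.001, 0.0, -1.0]]
contact_force: [-2.4, 2.5, 5.2]
grip_width: 0.435
gripper_force: 61.8
```

Run:
```python
from h import *
st();look("top","side",tag="b")
```

```text
11.12 tcp [ 462.  -336.3   32.1] yaw -32.86 zax [-0.001  0.    -1.   ] F [-2.4  2.5  5.2] M [0.59 0.62 0.09] g 37.2 61.8 q [-16.   2. -16.   0. -72.  73.]
top red 0
 blade (1001, [[-37.7, -12.5, 49.6], [14.8, -1.0, 52.5], [68.5, 10.7, 55.5]])
 lip (50, [[66.6, -14.4, 44.8], [68.1, 0.2, 51.8], [70.7, 13.0, 55.4]])
 yellow 0
 wall (130, [[61.0, -43.9, 44.2], [63.8, 1.6, 47.3], [68.0, 43.1, 49.4]])
 edge 0
side red (110, [[-194.8, -7.0, 75.5], [-186.7, 4.0, 81.8], [-175.5, 11.9, 83.6]])
 blade (371, [[-54.7, -12.2, 50.2], [9.6, 2.8, 53.0], [65.9, 12.2, 55.0]])
 lip (5, [[66.7, -6.2, 45.5], [67.4, 8.6, 52.1], [70.7, 12.8, 52.6]])
 yellow (351, [[-207.9, -14.1, 62.4], [-192.0, 8.7, 70.8], [-133.2, 19.3, 73.9]])
 wall (81, [[57.3, -42.2, 44.1], [60.8, 14.1, 46.8], [65.1, 42.8, 49.0]])
 edge (30, [[-67.7, 22.5, 9.3], [-63.8, 32.8, 11.3], [-60.1, 44.3, 13.4]])
```

Call:
send_rows --pt "0.0006 -0.0004 0 0 0 0 0.03" --pt "0.0012 -0.0008 0 0 0 0 0.03" --pt "0.0012 -0.0008 0 0 0 0 0.03"

```text
clock: 11.6
tool_pos: [462.0, -336.4, 32.2]
orientation: [[0.84, -0.543, -0.004], [-0.543, -0.84, 0.002], [-0.004, 0.001, -1.0]]
contact_force: [-8.9, 7.4, 11.4]
grip_width: 0.439
gripper_force: 62.4
```

Force is now about 11.6 N with no further motion, so the nose bears firmly on the front edge. I'll ease off, open and rise.

Call:
send_rows --pt "-0.0006 0.0004 0 0 0 0 0.03" --pt "-0.0006 0.0004 0 0 0 0 0.045" --pt "-0.0006 0.0004 0 0 0 0 0.065" --pt "-0.0006 0.0004 0 0 0 0 0.085" --pt "-0.0006 0.0004 0 0 0 0 0.085" --pt "-0.0006 0.0004 0 0 0 0 0.085" --pt "-0.0006 0.0004 0.02 0 0 0 0.085" --pt "-0.0006 0.0004 0.05 0 0 0 0.085" --pt "-0.0006 0.0004 0.08 0 0 0 0.085" --pt "-0.0006 0.0004 0.1 0 0 0 0.085" --pt "-0.0006 0.0004 0.1 0 0 0 0.05" --pt "-0.0006 0.0004 0.1 0 0 0 0"

```text
clock: 13.1
tool_pos: [462.5, -336.5, 130.4]
orientation: [[0.84, -0.543, -0.001], [-0.543, -0.84, 0.001], [-0.002, -0.0, -1.0]]
contact_force: [0.3, 0.2, -0.7]
grip_width: 0.601
gripper_force: 0.0
```

Call:
send_rows --pt "-0.012 0.008 0 0 0 0 0" --pt "-0.026 0.017 0 0 0 0 0" --pt "-0.0322 0.0208 0 0 0 0 0" --pt "-0.0322 0.0208 0 0 0 0 0" --pt "-0.0322 0.0208 0 0 0 0 0" --pt "-0.0322 0.0208 0 0 0 0 0" --pt "-0.0322 0.0208 0 0 0 0 0"

```text
clock: 13.98
tool_pos: [430.9, -316.1, 131.6]
orientation: [[0.84, -0.543, -0.0], [-0.543, -0.84, -0.0], [-0.0, 0.0, -1.0]]
contact_force: [0.0, 0.1, 0.5]
grip_width: -0.003
gripper_force: 0.0
```

Run:
```python
from h import *
st();look("top","side",tag="c")
```

```text
13.97 tcp [ 430.9 -316.1  131.6] yaw -32.86 zax [-0. -0. -1.] F [0.  0.1 0.5] M [-0.03  0.05 -0.02] g -0.2 0.0 q [-15.  -7. -15.   0. -82.  72.]
top red 0
 blade (1189, [[-57.2, -12.5, 49.4], [4.4, -0.9, 52.2], [67.9, 10.7, 55.3]])
 lip (42, [[66.6, -14.0, 47.6], [68.4, -1.2, 52.1], [70.6, 12.6, 55.3]])
 yellow (74, [[-92.3, -18.0, 63.6], [-89.6, -3.2, 69.6], [-79.7, 16.2, 72.8]])
 wall (135, [[59.0, -42.1, 44.3], [63.6, 11.3, 46.9], [66.9, 43.1, 49.3]])
 edge (71, [[-63.1, -43.9, 9.1], [-60.6, -22.8, 11.7], [-58.3, 44.7, 13.6]])
side red (104, [[-194.7, -6.4, 76.1], [-186.4, 4.3, 81.8], [-176.1, 12.6, 84.1]])
 blade (411, [[-51.5, -12.8, 50.7], [4.3, 1.4, 52.9], [66.2, 12.3, 54.6]])
 lip (6, [[66.9, -9.7, 51.3], [68.0, 5.1, 52.0], [69.0, 12.5, 52.9]])
 yellow (497, [[-207.7, -12.8, 62.6], [-163.2, 5.3, 71.6], [-104.8, 18.8, 74.1]])
 wall (81, [[56.3, -43.8, 44.1], [60.7, 14.8, 46.7], [64.8, 43.3, 49.0]])
 edge (29, [[-66.7, 23.3, 9.6], [-63.8, 33.0, 11.8], [-58.6, 44.3, 12.6]])
```

View pics/cside.png

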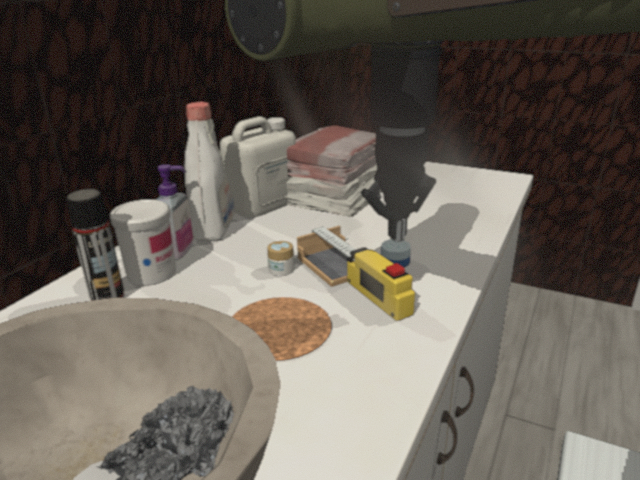

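The side view shows the rule standing behind the tray, blade along it, lip over the back wall (about 330,235) and red button up (397,269). The shut fingers are above the button, so I'll press it.

Call:
send_rows --pt "0 0 -0.015 0 0 0 0" --pt "0 0 -0.035 0 0 0 0" --pt "0 0 -0.045 0 0 0 0" --pt "0 0 -0.047 0 0 0 0" --pt "0 0 -0.049 0 0 0 0" --pt "0 0 -0.051 0 0 0 0" --pt "0 0 -0.053 0 0 0 0" --pt "0 0 -0.053 0 0 0 0"

```text
clock: 15.08
tool_pos: [431.1, -316.3, 80.4]
orientation: [[0.84, -0.542, 0.001], [-0.542, -0.84, -0.001], [0.002, 0.0, -1.0]]
contact_force: [-1.7, 2.4, 5.9]
grip_width: -0.003
gripper_force: 2.8
```

Call:
send_rows --pt "0 0 -0.001 0 0 0 0" --pt "0 0 -0.002 0 0 0 0" --pt "0 0 -0.003 0 0 0 0" --pt "0 0 -0.003 0 0 0 0"

```text
clock: 15.58
tool_pos: [431.1, -316.3, 77.7]
orientation: [[0.84, -0.542, 0.001], [-0.542, -0.84, -0.001], [0.002, 0.0, -1.0]]
contact_force: [-1.9, 2.2, 7.5]
grip_width: -0.006
gripper_force: 3.6
```

Call:
send_rows --pt "0 0 -0.001 0 0 0 0" --pt "0 0 -0.002 0 0 0 0" --pt "0 0 -0.003 0 0 0 0" --pt "0 0 -0.004 0 0 0 0" --pt "0 0 -0.004 0 0 0 0"

```text
clock: 16.2
tool_pos: [431.1, -316.4, 74.6]
orientation: [[0.84, -0.542, 0.001], [-0.542, -0.84, -0.001], [0.002, 0.0, -1.0]]
contact_force: [-4.8, 4.7, 12.1]
grip_width: -0.002
gripper_force: 5.9
```

Call:
send_rows --pt "0 0 -0.0005 0 0 0 0" --pt "0 0 -0.001 0 0 0 0" --pt "0 0 -0.001 0 0 0 0"

```text
clock: 16.58
tool_pos: [431.1, -316.4, 74.1]
orientation: [[0.84, -0.542, 0.002], [-0.542, -0.84, -0.002], [0.002, 0.001, -1.0]]
contact_force: [-6.4, 5.4, 13.5]
grip_width: 0.0
gripper_force: 7.0
```

Call:
send_rows --pt "0 0 -0.001 0 0 0 0" --pt "0 0 -0.002 0 0 0 0" --pt "0 0 -0.002 0 0 0 0"

```text
clock: 16.95
tool_pos: [431.1, -316.5, 74.0]
orientation: [[0.841, -0.542, 0.002], [-0.542, -0.841, -0.002], [0.003, 0.001, -1.0]]
contact_force: [-11.1, 9.7, 23.0]
grip_width: -0.004
gripper_force: 11.7
```

Call:
send_rows --pt "0 0 -0.001 0 0 0 0" --pt "0 0 -0.001 0 0 0 0" --pt "0 0 -0.001 0 0 0 0"

```text
clock: 17.32
tool_pos: [431.1, -316.5, 73.9]
orientation: [[0.841, -0.542, 0.002], [-0.542, -0.841, -0.003], [0.003, 0.001, -1.0]]
contact_force: [-12.1, 13.0, 28.7]
grip_width: 0.0
gripper_force: 14.1
```

The button bottomed at z 74 (8 mm of travel) with 29 N on it. Next: rise and re-grasp.

Call:
send_rows --pt "0 0 0.006 0 0 0 0" --pt "0 0 0.02 0 0 0 0" --pt "0 0 0.045 0 0 0 0" --pt "0 0 0.06 0 0 0 0.04" --pt "0.01 -0.0065 0.06 0 0 0 0.085" --pt "0.022 -0.0142 0.06 0 0 0 0.085" --pt "0.0322 -0.0208 0.06 0 0 0 0.085" --pt "0.0322 -0.0208 0.06 0 0 0 0.085" --pt "0.0322 -0.0208 0.06 0 0 0 0.085"

```text
clock: 18.45
tool_pos: [462.7, -336.8, 127.2]
orientation: [[0.84, -0.543, -0.001], [-0.543, -0.84, 0.0], [-0.001, 0.0, -1.0]]
contact_force: [-0.0, -0.2, -0.3]
grip_width: 0.994
gripper_force: 0.0
```

Run:
```python
from h import *
st();look("top","side",tag="d")
```

```text
18.45 tcp [ 462.7 -336.8  127.2] yaw -32.87 zax [-0.001  0.    -1.   ] F [-0.  -0.2 -0.3] M [-0.05  0.01  0.  ] g 84.9 0.0 q [-16.  -1.  -9.  -0. -82.  73.]
top red 0
 blade (696, [[-5.4, -12.5, 49.5], [31.9, -1.0, 52.1], [69.2, 10.8, 55.1]])
 lip (46, [[66.6, -14.0, 47.6], [68.4, -0.5, 51.3], [71.0, 12.7, 55.3]])
 yellow 0
 wall (131, [[60.9, -43.0, 44.3], [63.7, 5.3, 47.0], [67.1, 43.1, 49.4]])
 edge 0
side red (59, [[-191.7, -8.8, 73.1], [-182.7, 0.1, 74.5], [-174.5, 9.5, 75.8]])
 blade (412, [[-53.6, -12.5, 50.2], [2.9, 1.1, 53.1], [65.6, 12.0, 54.8]])
 lip (7, [[66.6, -13.1, 47.6], [67.5, 10.4, 52.0], [70.5, 13.3, 53.1]])
 yellow (464, [[-207.4, -13.2, 63.0], [-169.7, 4.0, 71.5], [-118.1, 19.0, 73.5]])
 wall (81, [[57.7, -42.1, 44.1], [60.7, 15.1, 46.7], [66.5, 43.9, 49.3]])
 edge (31, [[-66.8, 23.4, 9.2], [-64.5, 34.0, 11.2], [-58.3, 44.8, 13.5]])
```

The button stays down (top at z 74.5) and nothing has shifted. Descending to grip.

Call:
send_rows --pt "0 0 -0.02 0 0 0 0.085" --pt "0 0 -0.055 0 0 0 0.085" --pt "0 0 -0.085 0 0 0 0.085" --pt "0 0 -0.095 0 0 0 0.085" --pt "0 0 -0.095 0 0 0 0.06" --pt "0 0 -0.095 0 0 0 0.045" --pt "0 0 -0.095 0 0 0 0.036" --pt "0 0 -0.095 0 0 0 0.03" --pt "0 0 -0.095 0 0 0 0.03" --pt "0 0 -0.095 0 0 0 0.03" --squeeze 60

```text
clock: 19.8
tool_pos: [463.6, -337.3, 34.4]
orientation: [[0.84, -0.542, 0.002], [-0.542, -0.84, -0.001], [0.002, 0.0, -1.0]]
contact_force: [-1.2, 0.6, 4.7]
grip_width: 0.439
gripper_force: 61.1
```

Run:
```python
from h import *
st()
```

```text
19.8 tcp [ 463.6 -337.3   34.4] yaw -32.85 zax [ 0.002 -0.001 -1.   ] F [-1.2  0.6  4.7] M [ 0.5   0.34 -0.05] g 37.5 61.1 q [-16.   2. -16.   0. -72.  73.]
```

Call:
send_rows --pt "0 0 0.003 0 0 0 0.03" --pt "0 0 0.008 0 0 0 0.03" --pt "0 0 0.014 0 0 0 0.03" --pt "0 0 0.0155 0 0 0 0.03" --pt "0.0012 -0.0008 0.016 0 0 0 0.03" --pt "0.0025 -0.0016 0.016 0 0 0 0.03" --pt "0.0025 -0.0016 0.02 0 0 0 0.03" --pt "0.0025 -0.0016 0.032 0 0 0 0.03" --pt "0.0025 -0.0016 0.055 0 0 0 0.03" --pt "0.0025 -0.0016 0.08 0 0 0 0.03" --pt "0.0025 -0.0016 0.09 0 0 0 0.03" --pt "0.0025 -0.0016 0.09 0 0 0 0.03"

```text
clock: 21.3
tool_pos: [465.8, -338.5, 123.6]
orientation: [[0.84, -0.543, 0.002], [-0.543, -0.84, -0.0], [0.002, -0.0, -1.0]]
contact_force: [-1.0, -0.1, -2.6]
grip_width: 0.436
gripper_force: 61.2
```

Run:
```python
from h import *
st()
from rig import optics
for n in("top","side"):
    f=optics.grab_frame(n);P=cloud(f).reshape(-1,3);L=tray(P)
    cv2.imwrite(f"pics/e{n}.png",f["frame"][:,:,::-1])
    q=L[(abs(L[:,1])<20)&(L[:,2]>110)&(L[:,2]<180)&(L[:,0]>-30)&(L[:,0]<110)];print(n,"blade",len(q),np.percentile(q,[.5,50,99.5],0).round(1).tolist())
    y=L[(abs(L[:,1])<22)&(L[:,2]>92)&(L[:,2]<165)&(L[:,0]>-240)&(L[:,0]<-150)];print(" back",len(y),np.percentile(y,[1,50,99],0).round(1).tolist() if len(y) else "")
    w=P[(P[:,0]>630)&(P[:,0]<720)&(P[:,1]>-400)&(P[:,1]<-310)&(P[:,2]>10)&(P[:,2]<58)&(L[:,0]<52)];print(" wax",rect(w))
```

```text
21.3 tcp [ 465.8 -338.5  123.6] yaw -32.86 zax [ 0.002 -0.    -1.   ] F [-1.  -0.1 -2.6] M [ 0.06  0.09 -0.03] g 37.3 61.2 q [-16.  -1.  -9.   0. -81.  73.]
top blade 1052 [[-19.3, -13.6, 130.4], [26.7, -0.7, 141.2], [72.9, 11.9, 144.6]]
 back 139 [[-210.5, -18.8, 129.9], [-206.6, -1.5, 135.4], [-201.9, 16.9, 157.8]]
 wax (array([ 656.2, -363.9]), array([75.4, 35.4]), 57.1)
side blade 398 [[-29.2, -13.3, 114.0], [34.4, 2.6, 140.1], [71.8, 13.2, 142.2]]
 back 2022 [[-214.2, -16.8, 93.6], [-197.1, 15.5, 133.7], [-151.2, 21.0, 162.8]]
 wax (array([ 654.7, -361.6]), array([78.6, 39. ]), 56.7)
```

View pics/etop.png

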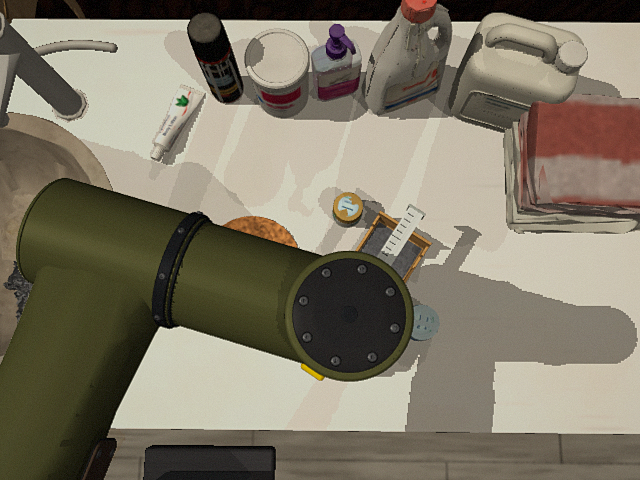

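Both pots are undisturbed and the blade is still extended (lip at about (412,212) over the tray). Carrying the rule to the mat.

Call:
send_rows --pt "0.006 0.008 0 0 0 0 0.03" --pt "0.02 0.026 0 0 0 1 0.03" --pt "0.04 0.053 0 0 0 3 0.03" --pt "0.06 0.079 0 0 0 5.5 0.03" --pt "0.08 0.105 0 0 0 8 0.03" --pt "0.097 0.128 0 0 0 10.5 0.03" --pt "0.108 0.142 0 0 0 12.3 0.03" --pt "0.112 0.147 0 0 0 12.9 0.03" --pt "0.112 0.147 -0.02 0 0 12.9 0.03" --pt "0.112 0.147 -0.045 0 0 12.9 0.03" --pt "0.112 0.147 -0.06 0 0 12.9 0.03" --pt "0.112 0.147 -0.06 0 0 12.9 0.03"

```text
clock: 22.9
tool_pos: [576.0, -191.9, 60.7]
orientation: [[0.94, -0.342, -0.003], [-0.342, -0.94, 0.0], [-0.003, 0.001, -1.0]]
contact_force: [-0.0, -0.3, -3.0]
grip_width: 0.437
gripper_force: 61.2
```

```bash
cat >> h.py <<'E'
def rulepose(zb,tag):
    from rig import optics
    a=np.radians(-20);u=np.array([np.cos(a),np.sin(a)]);v=np.array([-u[1],u[0]]);T=np.array([579,-192])
    for n in("top","side"):
        f=optics.grab_frame(n);P=cloud(f).reshape(-1,3);cv2.imwrite(f"pics/{tag}{n}.png",f["frame"][:,:,::-1])
        L=np.c_[(P[:,:2]-T)@u,(P[:,:2]-T)@v,P[:,2]]
        pc=lambda q:(len(q),np.percentile(q,[1,50,99],0).round(1).tolist()) if len(q)>3 else len(q)
        print(n,"blade",pc(L[(abs(L[:,1])<22)&(L[:,0]>85)&(L[:,0]<230)&(abs(L[:,2]-zb-50)<12)]))
        print(" back",pc(L[(abs(L[:,1])<30)&(L[:,0]<-50)&(L[:,0]>-100)&(L[:,2]>zb+40)&(L[:,2]<zb+80)]))
E
python3 - <<'E'
from h import *
st();rulepose(29,"f")
E
```

```text
22.9 tcp [ 576.  -191.9   60.7] yaw -20.02 zax [-0.003  0.    -1.   ] F [-0.  -0.3 -3. ] M [0.05 0.08 0.01] g 37.3 61.2 q [  0.   6.  -9.  -0. -75.  70.]
top blade (1144, [[86.1, -14.5, 73.8], [146.7, -2.5, 77.5], [209.1, 9.5, 80.9]])
 back (419, [[-73.5, -21.2, 69.6], [-61.3, -4.5, 96.0], [-50.4, 15.6, 101.5]])
side blade (471, [[89.2, -13.2, 68.4], [154.3, 2.4, 80.3], [208.0, 12.0, 82.4]])
 back (708, [[-75.4, -18.0, 69.8], [-65.8, 5.3, 87.2], [-50.5, 19.0, 102.9]])
```

Call:
send_rows --pt "0.001 0 -0.006 0 0 0 0.03" --pt "0.001 0 -0.013 0 0 0 0.03" --pt "0.001 0 -0.018 0 0 0 0.03" --pt "0.001 0 -0.02 0 0 0 0.03" --pt "0.001 0 -0.02 0 0 0 0.03"

```text
clock: 23.62
tool_pos: [578.4, -191.5, 42.6]
orientation: [[0.94, -0.341, -0.0], [-0.341, -0.94, -0.0], [-0.0, 0.0, -1.0]]
contact_force: [-0.1, -0.4, -3.2]
grip_width: 0.441
gripper_force: 61.2
```

Call:
send_rows --pt "0 0 -0.001 0 0 0 0.03" --pt "0 0 -0.002 0 0 0 0.03" --pt "0 0 -0.002 0 0 0 0.03"

```text
clock: 24.0
tool_pos: [578.4, -191.4, 40.7]
orientation: [[0.94, -0.341, -0.0], [-0.341, -0.94, -0.0], [-0.0, 0.0, -1.0]]
contact_force: [-1.3, 0.2, -3.6]
grip_width: 0.443
gripper_force: 61.2
```

Call:
send_rows --pt "0 0 -0.001 0 0 0 0.03" --pt "0 0 -0.002 0 0 0 0.03" --pt "0 0 -0.002 0 0 0 0.03"

```text
clock: 24.38
tool_pos: [578.4, -191.5, 38.7]
orientation: [[0.94, -0.341, -0.0], [-0.341, -0.94, -0.0], [0.0, 0.0, -1.0]]
contact_force: [0.9, -0.0, -2.2]
grip_width: 0.436
gripper_force: 61.4
```

Call:
send_rows --pt "0 0 -0.001 0 0 0 0.03" --pt "0 0 -0.001 0 0 0 0.03" --pt "0 0 -0.001 0 0 0 0.03"

```text
clock: 24.75
tool_pos: [578.6, -191.6, 38.4]
orientation: [[0.94, -0.341, 0.001], [-0.341, -0.94, -0.0], [0.001, 0.0, -1.0]]
contact_force: [-2.8, 0.5, 2.5]
grip_width: 0.439
gripper_force: 61.8
```

Contact is at the expected height (TCP 38.4). Releasing and rising clear.

Call:
send_rows --pt "0 0 0 0 0 0 0.045" --pt "0 0 0 0 0 0 0.065" --pt "0 0 0 0 0 0 0.085" --pt "0 0 0 0 0 0 0.085" --pt "0 0 0 0 0 0 0.085" --pt "0 0 0.015 0 0 0 0.085" --pt "0 0 0.04 0 0 0 0.085" --pt "0 0 0.08 0 0 0 0.085" --pt "0 0 0.12 0 0 0 0.085" --pt "-0.02 0.04 0.14 0 0 0 0.085" --pt "-0.04 0.09 0.15 0 0 0 0.085" --pt "-0.06 0.14 0.15 0 0 0 0.085"

```text
clock: 26.25
tool_pos: [518.3, -50.5, 190.4]
orientation: [[0.94, -0.342, 0.004], [-0.342, -0.94, 0.0], [0.003, -0.002, -1.0]]
contact_force: [1.3, 1.4, -0.4]
grip_width: 0.995
gripper_force: 0.0
```

Call:
send_rows --pt "-0.01 0.04 0 0 0 0 0.085" --pt "-0.02 0.08 0 0 0 0 0.085" --pt "-0.03 0.11 0 0 0 0 0.085" --pt "-0.03 0.11 0 0 0 0 0.085"

```text
clock: 26.75
tool_pos: [488.2, 60.1, 189.3]
orientation: [[0.941, -0.338, 0.002], [-0.338, -0.941, 0.001], [0.002, -0.002, -1.0]]
contact_force: [0.1, 0.6, 0.9]
grip_width: 0.993
gripper_force: 0.0
```

Run:
```python
from h import *
st();rulepose(4,"g")
```

```text
26.75 tcp [488.2  60.1 189.3] yaw -19.78 zax [ 0.002  0.001 -1.   ] F [0.1 0.6 0.9] M [-0.08  0.03 -0.  ] g 84.8 0.0 q [ 31. -15. -15.   0. -89.  40.]
top blade (1118, [[86.3, -13.6, 52.2], [148.0, -1.6, 56.2], [210.7, 10.9, 59.8]])
 back (368, [[-71.5, -20.0, 45.0], [-60.3, -3.4, 72.7], [-50.3, 17.0, 78.3]])
side blade (228, [[86.0, -12.1, 53.8], [113.8, 2.7, 57.0], [140.9, 12.1, 58.8]])
 back (679, [[-74.3, -16.7, 44.6], [-64.4, 5.7, 62.6], [-50.4, 19.8, 78.3]])
```

View pics/gtop.png

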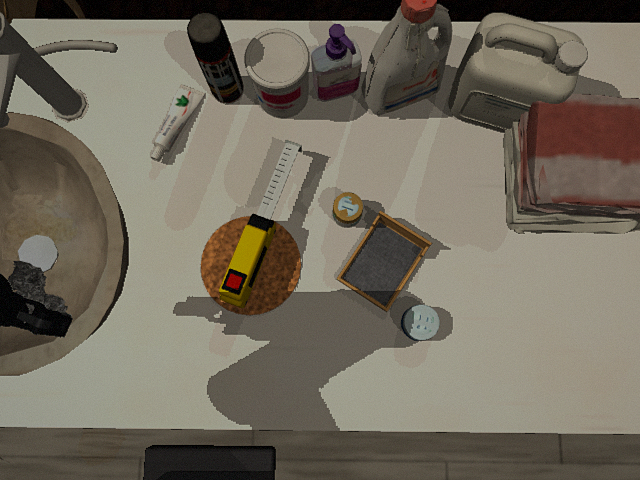

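The rule stands upright on the mat, centred at about (249,262). Its blade is still out to (290,145), the pots and tray are unmoved, and the gripper is clear. Handing in.

```bash
python3 -c "
from rig import robot
print(robot.finish_job())"
```

```text
the job is handed in; nothing more can be done
None
```

The tray was measured with the rule hooked and its nose on the front edge. The rule was locked there and now stands upright within about 2 mm of the mat's centre, blade still out at that length and pots unmoved; the job was handed in at about 27 s, and no verdict came back.

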